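# Fill the spacer jar through the sliding funnel

## Task

First slide the funnel carriage along its rail fully home against the end stop, so that the funnel stands over the clear jar. Then pull the scoop of brass spacers right out from under the low shelf to the open bench in front of it, set it down and let go, take it again by its handle, and pour all six spacers through the funnel into the jar. Finish with the empty scoop standing level on the bench and the funnel still home; leave the multimeter, wire spool and mug alone and let no spacer fall off the bench.

Things in the scene. Friction and masses are not known exactly. Their poses are not given: they have to be found in the camera images.
- stand: Filling stand, fixed: base plate 8 mm thick, -130 to +55 mm in its x, -140 to +130 mm in its y; origin on the bench surface, z up. Two rods along y at x = -85 mm carry the funnel carriage between two dark end blocks (tops 48 mm above the bench). The jar's axis is at x = 0, y = +60 mm.
- carriage (a joint): Slide of the funnel carriage along the stand's +y, in m: 0 at the far-off end, 0.130 at the end stop, where the funnel is exactly over the jar. Slides with a little friction (about 3 N) and stays where it is left.
- carriage_grip (a point): Grip point of the carriage: in the black grip block (24 mm in x, 18 mm in y, 50 mm tall, top 20 mm above this point) on top of the carriage's post, 215 mm above the bench, 85 mm to the stand's -x side of the funnel's axis. Take it from above with the fingers closing along the stand's y. Axes as the stand's.
- funnel_mouth (a point): Centre of the funnel's wide mouth, at rim height, 178 mm above the bench; moves with the carriage. Steel funnel, mouth 134 mm inside and 140 mm outside, cone 56 mm tall, outlet 36 mm inside, ending 102 mm above the bench, 4 mm over the jar's rim. Axes as the stand's.
- jar_floor (a point): Centre of the inside floor of the clear jar fixed on the stand, 12 mm above the bench. Jar 42 mm inside, 48 mm outside, rim 86 mm above this point, z up.
- riser: Low wooden instrument shelf, fixed: board 260 mm (y) x 200 mm (x) x 12 mm, top 66 mm, underside 54 mm above the bench, on two side panels (14 mm thick, at y = +-120 mm). Origin on the bench near where the scoop is parked; the board runs from x = +45 (front edge) to +245 mm; its open front faces -x. The multimeter lies on it.
- scoop: Steel scoop, black handle. Origin under the middle of its pan, z up. Pan 56 mm wide outside (y), walls 3 mm, 32 mm tall, from x = -60 (open lip) to +50 mm (rear wall); floor 3 mm, rising 8 mm over the last 40 mm to the lip. Handle: bar 12 mm wide, 18 mm tall, x = +50 to +145 mm, centre line at z = 34 mm. 160 g. Parked with only the pan in front of the shelf, the handle hidden beneath it.
- scoop_handle (a point): Middle of the scoop's handle, at x = +100 mm, z = 34 mm of the scoop. Axes as the scoop's.
- scoop_lip (a point): Middle of the scoop's pouring lip, on the edge of the floor, at x = -60 mm, z = 11 mm of the scoop. Axes as the scoop's.
- spacer0_center (a point): Centre of one of six equal round brass spacers (cylinder, diameter 14 mm, height 12 mm, 14 g), standing in the scoop's pan at the start.
- spacer1_center (a point): Centre of one of six equal round brass spacers (cylinder, diameter 14 mm, height 12 mm, 14 g), standing in the scoop's pan at the start.
- spacer2_center (a point): Centre of one of six equal round brass spacers (cylinder, diameter 14 mm, height 12 mm, 14 g), standing in the scoop's pan at the start.
- spacer3_center (a point): Centre of one of six equal round brass spacers (cylinder, diameter 14 mm, height 12 mm, 14 g), standing in the scoop's pan at the start.
- spacer4_center (a point): Centre of one of six equal round brass spacers (cylinder, diameter 14 mm, height 12 mm, 14 g), standing in the scoop's pan at the start.
- spacer5_center (a point): Centre of one of six equal round brass spacers (cylinder, diameter 14 mm, height 12 mm, 14 g), standing in the scoop's pan at the start.
- multimeter: Bystander: yellow and grey multimeter 85 x 170 x 39 mm lying on the shelf, origin under its middle.
- spool: Bystander: wire spool 52 mm across, 38 mm tall, standing on the bench behind the stand, origin under its middle.
- mug: Bystander: terracotta mug 80 mm across, 90 mm tall with a side handle, standing on the bench behind the stand, origin under its middle.
Things that resemble listed ones, but are neither listed nor needed, are in the scene too. Several things have the shape of the scoop; the one meant has the colours described above.

How it is judged:
By the outcome, as a careful person would: the job done as asked, in the order asked, and still so for the second after the job is handed in, with the robot touching nothing.
It also fails if it takes over 69 s, if anything falls off the work surface, if the arm or the gripper's body presses on something with over 40 N, if the wrist force passes 120 N, or if a joint passes its speed limit or range.

## Robot

A 7-joint arm with a two-finger parallel gripper is mounted at the origin on the work surface. World frame = base frame: x ahead of the robot, y to its left, z up, the work surface at z = 0. Lengths are in m, angles in rad, forces in N, time in s.
With the tool pointing down it reaches from about 0.425 to 1.025 m from the base axis. Payload 3.6 kg.
Tool frame: the origin (TCP) lies on the centre line of the jaws, within the pads' length; the fingertips stand 11 mm ahead of it and the grasp point (between the pads) lies 8 mm behind it; z points along the fingers, y is the direction in which the jaws open and shut (so a half turn about z gives the same grasp; the last joint's range is limited). The gripper opens to 85 mm and grips with 20 to 120 N. Pads are 22 mm wide; open, the fingers measure 114 mm over their backs; the gripper's body (76 mm by 85 mm) begins 54 mm behind the grasp point. The pads swing forward as they close: fully open they stand 13 mm farther back than shut.
Start: joints at [1.073, 0.591, 0.048, 1.609, -0.033, 0.943, -0.034], TCP at [0.285, -0.667, 0.242] pointing down, gripper open.
Joint ranges: [-2.69, 2.69], [-0.47, 2.24], [-1.27, 1.36], [0.19, 2.51], [-1.53, 4.68], [0.08, 2.07], [-3.09, 3.09]. Speed limits (rad/s): [2.57, 2.57, 3.14, 3.14, 3.14, 3.14, 3.14].

## Interface

Orientations are given as a unit quaternion [w, x, y, z].
In Python, from rig import r gives the robot as it stands.
- The arm moves only by the shell command python3 -m pendant 'ROWS'. ROWS is text: rows parted by semicolons, each of 7 numbers parted by spaces: the gripper command: -1 is shut, 1 is fully open, values between are in proportion, then the shift along the world's x, y, z in m, then the turn, a rotation vector about the world's x, y, z in rad. In form: hand tx ty tz ax ay az; .... A call has 1 to 20 rows; each row shifts and turns the commanded pose from where the row before left it; what a row does not reach is not made up. A row lasts 1/12 s, in which the tool goes at most 41.7 mm and 7.16 degrees, less where a joint would pass 70% of its speed; a pose out of reach is approached as far as the arm can. A call with a gripper value outside its range is refused whole. The fingers move at their own pace and stop on an object; the grip force is fixed at half the most. Time passes only in rows, so rows that do not move let the fingers close. It gives the time, the measured TCP pose, the force and the opening at its end, in the units of the state.
- r.sense(): the state, without advancing time (a new reading comes with each control period).
- r.get_image(name): name is "scene" or "top" or "wrist"; returns (picture, depth): 400x640x3 uint8, red, green, blue; 400x640 float32, m along the optical axis (not along the pixel's ray), 0 where there is no reading.
- r.camera_model(name): a dict with "mtx" (3x3 intrinsics, pixels), "rvec" (rotation vector, rad) and "tvec" (3), from world to camera coordinates, as OpenCV has them. Camera axes: x right, y down, z forward; pixel columns grow to the right and rows downward; lengths in m; the calibration is good to about 2 mm. A picture is of the moment at which its call begins: read the wrist's pose just before it. camera_model takes no time and is no camera call; for the wrist camera it gives the pose at the moment of the call.
- r.job_done(): hands the job in, once; it reports no verdict.
The state is a dict: "time_s": time; "joints": joint angles; "qd": joint speeds; "joint_efforts": joint torques, N m; "ee_pos": TCP position; "tcp_rot": TCP orientation; "ft_force": force on the tool from outside, world axes, zero at the start; "wrist_torque": the same for the moment, N m; "grip_width": finger opening in m.
Only numpy, scipy, OpenCV 4.12 (cv2) and the standard library are available. Lean on these libraries where they do the work, as an engineer would, in place of code of your own. Each camera call takes 0.05 s, during which the arm holds its last target.

## Working session

There is one attempt and no reset: what is moved stays moved. The work goes in short steps, Python scripts to look and compute and a shell command to move; the robot and the scene stay as the last step left them, time stands still between calls to the robot, and variables do not carry over. Pictures are saved under pics/ and viewed, and the job is handed in when it is done.

```bash
ls; mkdir -p pics
cat > h.py <<'E'
import numpy as np, cv2
from rig import r
from scipy.spatial.transform import Rotation as R
def snap(name,fn):
    cm=r.camera_model(name); im,d=r.get_image(name)
    cv2.imwrite('pics/%s.png'%fn,im[:,:,::-1]); np.savez('pics/%s.npz'%fn,im=im,d=d,mtx=cm['mtx'],rvec=cm['rvec'],tvec=cm['tvec'])
def load(fn): return np.load('pics/%s.npz'%fn)
def w(o,u,v,z=None):
    K=np.array(o['mtx']);Rm=cv2.Rodrigues(np.array(o['rvec'],float))[0];t=np.array(o['tvec'],float).ravel()
    ray=np.linalg.inv(K)@np.array([u,v,1.]); 
    c=-Rm.T@t; dr=Rm.T@ray
    s=o['d'][int(round(v)),int(round(u))] if z is None else (z-c[2])/dr[2]
    return c+s*dr
def proj(o,P): return cv2.projectPoints(np.array(P,float).reshape(-1,3),np.array(o['rvec'],float),np.array(o['tvec'],float),np.array(o['mtx'],float),None)[0][:,0]
def crop(fn,x0,y0,x1,y1,out,s=4):
    im=cv2.imread('pics/%s.png'%fn)[y0:y1,x0:x1]; cv2.imwrite('pics/%s.png'%out,cv2.resize(im,None,fx=s,fy=s,interpolation=cv2.INTER_CUBIC))
E
python3 - <<'E'
from h import *
snap('scene','s0');snap('top','t0')
print(r.sense())
E
```

```text
pics
{'time_s': 0.1, 'joints': array([ 1.07351809,  0.59203383,  0.04833694,  1.60975065, -0.03332008,
        0.94270918, -0.03370024]), 'qd': array([-1.60390924e-04, -3.36141602e-04, -1.74427051e-03, -3.60748056e-03,
        1.00594913e-04,  9.90957999e-05,  8.65284999e-04]), 'joint_efforts': array([ 3.42696861e-03, -5.50000584e+01,  1.55312005e+00, -1.98822802e+01,
        9.82379133e-03,  3.85170541e-03, -2.57678700e-06]), 'ee_pos': array([ 0.28454529, -0.66600385,  0.24123022]), 'tcp_rot': array([-1.01266016e-03,  9.79685009e-01,  2.00539736e-01, -2.68277291e-04]), 'ft_force': array([-1.46065699, -0.01965908,  0.54053164]), 'wrist_torque': array([ 0.04629695, -0.01946975,  0.01748234]), 'grip_width': 0.08556655924619286}
```

View pics/s0.png

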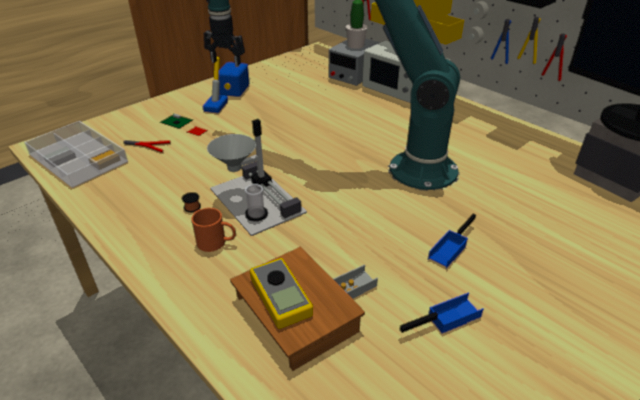

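View pics/t0.png

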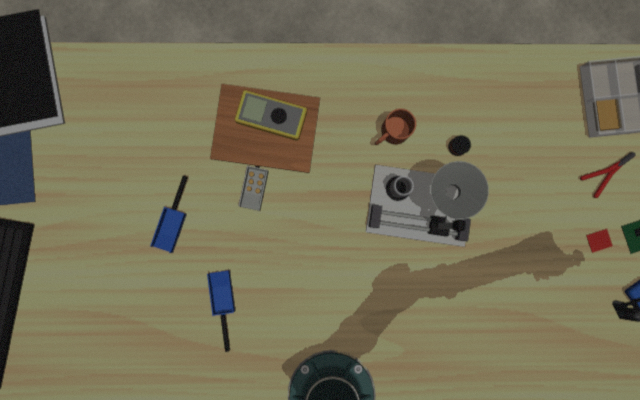

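Run:
```python
from h import *
crop('t0',355,155,505,255,'c1',5); crop('t0',205,75,335,220,'c2',4)
o=load('t0')
for p in [(0,0,0),(.5,0,0),(.5,.2,0),(.5,-.2,0)]: print(p,proj(o,p))
```

```text
(0, 0, 0) [[331.17147703 394.37182511]]
(0.5, 0, 0) [[330.14313717 205.65846878]]
(0.5, 0.2, 0) [[256.05106624 205.92985897]]
(0.5, -0.2, 0) [[403.84118995 205.38852183]]
```

View pics/c1.png

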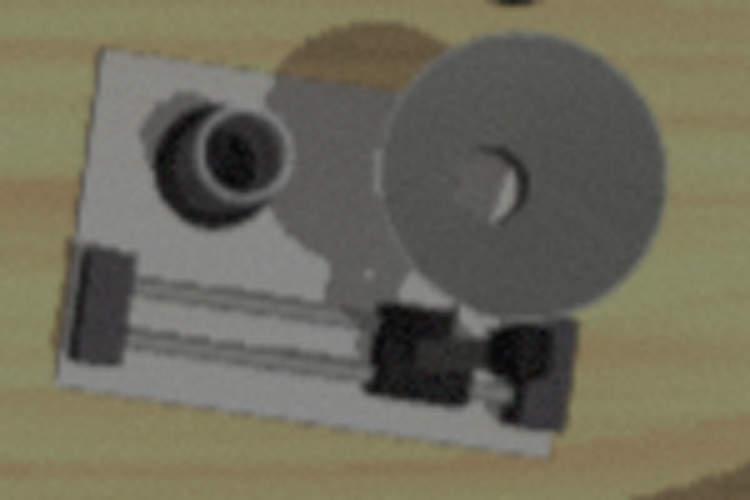

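View pics/c2.png

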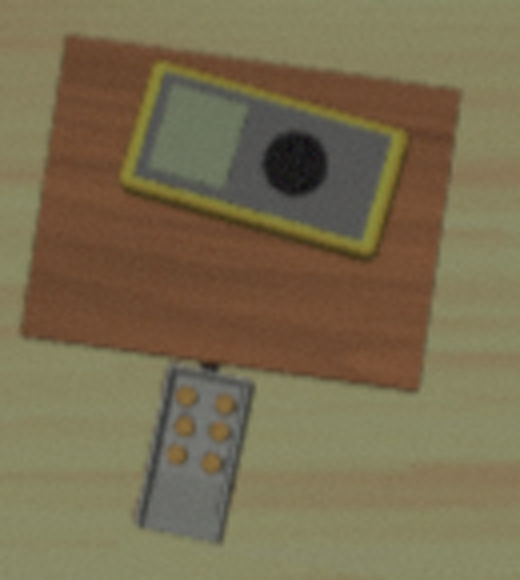

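Run:
```python
from h import *
o=load('t0'); n=load('s0')
def c1(u,v,z): return w(o,355+(u+.5)/5-.5,155+(v+.5)/5-.5,z)
def c2(u,v,z): return w(o,205+(u+.5)/4-.5,75+(v+.5)/4-.5,z)
def fit(loc,W):
    loc=np.array(loc,float);W=np.array(W)[:,:2]
    a=loc-loc.mean(0);b=W-W.mean(0)
    th=np.arctan2((a[:,0]*b[:,1]-a[:,1]*b[:,0]).sum(),(a*b).sum())
    Rm=np.array([[np.cos(th),-np.sin(th)],[np.sin(th),np.cos(th)]]);t=W.mean(0)-Rm@loc.mean(0)
    print('th',th,np.degrees(th),'t',t,'res mm',np.round((loc@Rm.T+t-W)*1000,1).tolist()); return Rm,t
Rs,ts=fit([(.055,.130),(-.130,.130),(-.130,-.140)],[c1(103,48,.008),c1(57,385,.008),c1(550,457,.008)])
print('jar',Rs@[0,.06]+ts, 'jar rim px',c1(240,155,.098))
f=c1(524,174,.178);print('funnel mouth',f,'local',Rs.T@(f[:2]-ts))
g=c1(520,350,.235);print('grip',g,'local',Rs.T@(g[:2]-ts))
print('riser');Rr,tr=fit([(.245,.130),(.245,-.130),(.045,-.13),(.045,.13)],[c2(66,36,.066),c2(461,90,.066),c2(418,391,.066),c2(22,338,.066)])
print('scoop');fit([(.05,.028),(.05,-.028),(-.06,-.028),(-.06,.028)],[c2(172,364,.032),c2(255,381,.032),c2(222,543,.02),c2(137,525,.02)])
for u,v in [(.14,0)]: pass
```

```text
th -0.14820813540966168 -8.491700648477025 t [ 0.53859421 -0.24265711] res mm [[0.7, 0.2], [-0.3, 0.8], [-0.3, -1.0]]
jar [ 0.54745418 -0.18331487] jar rim px [ 0.54545727 -0.1801387   0.098     ]
funnel mouth [ 0.52914218 -0.3011988   0.178     ] local [-0.00070378 -0.05929566]
grip [ 0.44517197 -0.28135643  0.235     ] local [-0.08668349 -0.05207037]
riser
th -0.13785511674722278 -7.898516373899099 t [0.5558484  0.18978386] res mm [[0.4, 0.4], [0.2, -0.1], [-0.7, -1.3], [0.1, 1.0]]
scoop
th -0.21568555826148703 -12.357872190306232 t [0.55136339 0.20232666] res mm [[0.8, -0.1], [0.3, 0.1], [-0.4, 0.9], [-0.6, -0.8]]
```

```bash
python3 -m pendant '1 0 0 0.025 0 0 0; 1 0.005 0.012 0.025 0 0 -0.0352; 1 0.012 0.028 0 0 0 -0.04; 1 0.012 0.028 0 0 0 -0.04; 1 0.012 0.028 0 0 0 -0.04; 1 0.012 0.028 0 0 0 -0.04; 1 0.012 0.028 0 0 0 -0.04; 1 0.012 0.028 0 0 0 -0.04; 1 0.012 0.028 0 0 0 -0.04; 1 0.012 0.028 0 0 0 -0.04; 1 0.012 0.028 0 0 0 -0.04; 1 0.012 0.028 0 0 0 -0.04; 1 0.012 0.028 0 0 0 -0.04; 1 0.012 0.028 0 0 0 -0.04; 1 0.0125 0.029 0 0 0 -0.0368; 1 0 0 0 0 0 0; 1 0 0 0 0 0 0'
python3 - <<'E'
from h import *
s=r.sense(); print({k:np.round(v,4) for k,v in s.items()})
q=s['tcp_rot'];print(R.from_quat([*q[1:],q[0]]).as_matrix().round(3))
snap('wrist','w1')
E
```

```text
time_s: 1.52
ee_pos: [0.4472, -0.2872, 0.292]
tcp_rot: [-0.0, 0.997, -0.071, -0.0]
ft_force: [0.8, -0.8, -0.8]
grip_width: 0.0858
{'time_s': np.float64(1.5167), 'joints': array([ 0.4081,  0.2888,  0.0976,  1.9951, -0.0374,  0.8602, -1.1875]), 'qd': array([ 0.0391,  0.0046,  0.0521, -0.0087,  0.0157,  0.0012,  0.0089]), 'joint_efforts': array([-1.51350e+00, -3.63254e+01,  5.38000e-02, -1.84767e+01,
       -1.45600e-01,  2.12000e-02, -5.76000e-02]), 'ee_pos': array([ 0.4472, -0.2872,  0.292 ]), 'tcp_rot': array([-4.000e-04,  9.975e-01, -7.130e-02, -3.000e-04]), 'ft_force': array([ 0.8241, -0.7615, -0.7899]), 'wrist_torque': array([-0.0017,  0.021 ,  0.0596]), 'grip_width': np.float64(0.0858)}
[[ 0.99  -0.142 -0.   ]
 [-0.142 -0.99   0.001]
 [-0.001 -0.001 -1.   ]]
```

View pics/w1.png

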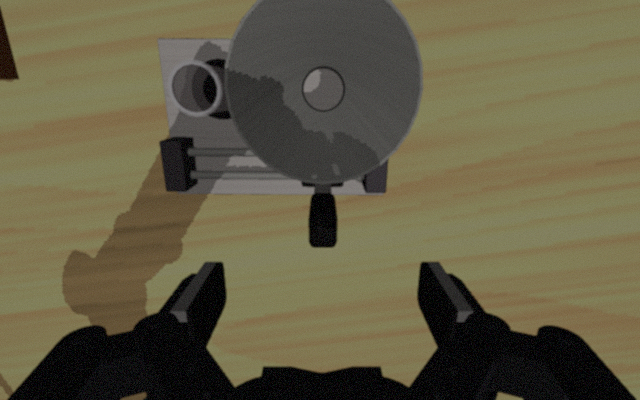

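Run:
```python
from h import *
o=load('w1')
s=r.sense()['ee_pos']
for z in (.292,.235): print(proj(o,[s[0],s[1],z]))
print('grip top px',[w(o,u,v,.235) for u,v in [(322,200),(322,218),(322,247)]])
for p in [(310,195),(335,195),(311,215),(322,200),(311,246),(336,246),(322,240)]: print(p,w(o,*p))
```

```text
[[324.22851857 277.64451085]]
[[323.52871232 228.87581813]]
grip top px [array([ 0.46490866, -0.29082196,  0.235     ]), array([ 0.45354106, -0.28919165,  0.235     ]), array([ 0.43435995, -0.28644074,  0.235     ])]
(310, 195) [ 4.00129261e-01 -2.65666363e-01  3.93566087e-04]
(335, 195) [ 0.39586473 -0.2986139   0.00194612]
(311, 215) [ 0.45610392 -0.28279372  0.23414385]
(322, 200) [ 0.45656022 -0.28965571  0.2085213 ]
(311, 246) [ 0.43528681 -0.27957209  0.233437  ]
(336, 246) [ 0.32171008 -0.29031134  0.00131585]
(322, 240) [ 0.43905163 -0.28711371  0.23491126]
```

```bash
python3 -m pendant '1 0 0 -0.02 0 0 0; 1 0 0 -0.03 0 0 0; 1 0 0 -0.02 0 0 0; 1 0 0 -0.01 0 0 0; 1 0 0 0 0 0 0; -1 0 0 0 0 0 0; -1 0 0 0 0 0 0; -1 0 0 0 0 0 0; -1 0 0 0 0 0 0; -1 0 0 0 0 0 0; -1 0 0 0 0 0 0; -1 0 0 0 0 0 0'
```

```text
time_s: 2.57
ee_pos: [0.4468, -0.2896, 0.2132]
tcp_rot: [-0.0, 0.997, -0.074, 0.001]
ft_force: [-1.2, 1.1, 5.9]
grip_width: 0.0174
```

```bash
python3 -m pendant '-1 0.0009 0.0059 0 0 0 0; -1 0.0018 0.0119 0 0 0 0; -1 0.0022 0.0148 0 0 0 0; -1 0.0022 0.0148 0 0 0 0; -1 0.0022 0.0148 0 0 0 0; -1 0.0022 0.0148 0 0 0 0; -1 0.0018 0.0119 0 0 0 0; -1 0.0015 0.0099 0 0 0 0; -1 0.0007 0.0049 0 0 0 0; -1 0.0003 0.002 0 0 0 0; -1 0 0 0 0 0 0; -1 0 0 0 0 0 0'
```

```text
time_s: 3.57
ee_pos: [0.4629, -0.1832, 0.2132]
tcp_rot: [-0.0, 0.997, -0.074, 0.001]
ft_force: [-1.5, 0.8, 7.2]
grip_width: 0.0172
```

```bash
python3 -m pendant '-1 0.0003 0.002 0 0 0 0; -1 0.0003 0.002 0 0 0 0; -1 0.0003 0.002 0 0 0 0; -1 0 0 0 0 0 0'
```

```text
time_s: 3.9
ee_pos: [0.4637, -0.178, 0.2132]
tcp_rot: [0.0, 0.997, -0.074, 0.001]
ft_force: [-1.3, -0.8, 8.3]
grip_width: 0.0172
```

```bash
python3 -m pendant '-1 0.0003 0.002 0 0 0 0; -1 0.0003 0.002 0 0 0 0; -1 0.0003 0.002 0 0 0 0; -1 0 0 0 0 0 0'
```

```text
time_s: 4.23
ee_pos: [0.4646, -0.172, 0.2132]
tcp_rot: [0.0, 0.997, -0.074, 0.001]
ft_force: [-2.2, 0.0, 8.1]
grip_width: 0.0171
```

```bash
python3 -m pendant '-1 0.0003 0.002 0 0 0 0; -1 0.0003 0.002 0 0 0 0; -1 0 0 0 0 0 0; -1 0 0 0 0 0 0'
```

```text
time_s: 4.57
ee_pos: [0.465, -0.1694, 0.2132]
tcp_rot: [0.001, 0.997, -0.074, 0.001]
ft_force: [-1.2, -4.8, 7.2]
grip_width: 0.017
```

```bash
python3 -m pendant '-1 0.0003 0.002 0 0 0 0; -1 0.0003 0.002 0 0 0 0; -1 0 0 0 0 0 0; -1 0 0 0 0 0 0'
```

```text
time_s: 4.9
ee_pos: [0.465, -0.1693, 0.2132]
tcp_rot: [0.003, 0.997, -0.076, 0.001]
ft_force: [-2.1, -12.1, 4.0]
grip_width: 0.0168
```

```bash
python3 -m pendant '1 0 0 0 0 0 0; 1 0 0 0 0 0 0; 1 0 0 0 0 0 0; 1 0 0 0 0 0 0; 1 0 0 0 0 0 0; 1 0 0 0 0 0 0; 1 0 0 0.02 0 0 0; 1 0 0 0.03 0 0 0; 1 0 0 0.03 0 0 0; 1 0.002 0.02 0.01 0 0 0; 1 0.005 0.035 0 0 0 -0.0112; 1 0.005 0.035 0 0 0 -0.0112; 1 0.005 0.035 0 0 0 -0.0112; 1 0.005 0.035 0 0 0 -0.0112; 1 0.006 0.035 0 0 0 -0.0112; 1 0.006 0.035 0 0 0 -0.0112; 1 0.006 0.035 0 0 0 0; 1 0.006 0.035 0 0 0 0; 1 0.006 0.035 0 0 0 0; 1 0.006 0.035 0 0 0 0'
python3 - <<'E'
from h import *
snap('top','t2');snap('wrist','w2')
crop('t2',355,155,505,255,'c3',5)
s=r.sense();print(s['ee_pos'],s['joints'],s['grip_width'])
E
```

```text
time_s: 6.57
ee_pos: [0.5229, 0.2079, 0.3022]
tcp_rot: [0.0, 0.994, -0.107, -0.0]
ft_force: [0.6, -0.5, 0.3]
grip_width: 0.0856
[0.52300738 0.21454738 0.30244803] [-0.39737054  0.32258642 -0.0897112   1.91076591  0.03069499  0.90616816
 -2.27689864] 0.08535923982071941
```

View pics/c3.png

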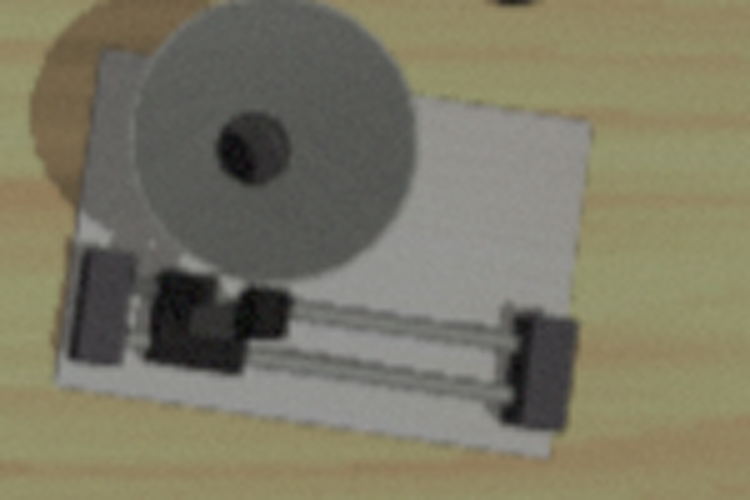

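View pics/w2.png

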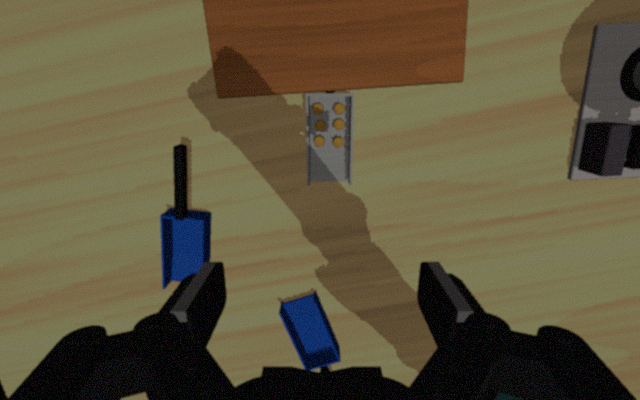

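```bash
cat >> h.py <<'E'
def fit(loc,W):
    loc=np.array(loc,float);W=np.array(W)[:,:2]
    a=loc-loc.mean(0);b=W-W.mean(0)
    th=np.arctan2((a[:,0]*b[:,1]-a[:,1]*b[:,0]).sum(),(a*b).sum())
    Rm=np.array([[np.cos(th),-np.sin(th)],[np.sin(th),np.cos(th)]]);t=W.mean(0)-Rm@loc.mean(0)
    print('th',th.round(4),'t',t.round(4),'res mm',np.round((loc@Rm.T+t-W)*1000,1).tolist()); return Rm,t
E
python3 - <<'E'
from h import *
o=load('t2')
def c1(u,v,z): return w(o,355+(u+.5)/5-.5,155+(v+.5)/5-.5,z)
th=-.1482;Rs=np.array([[np.cos(th),-np.sin(th)],[np.sin(th),np.cos(th)]]);ts=np.array([.5386,-.2427])
f=c1(275,138,.178);print(f,Rs.T@(f[:2]-ts))
f=c1(254,148,.122);print(f,Rs.T@(f[:2]-ts))
crop('w2',280,80,380,200,'c4',5)
E
```

```text
[ 0.54663473 -0.18283451  0.178     ] [-0.00089297  0.06039567]
[ 0.54686175 -0.18293293  0.122     ] [-0.0006539   0.06033185]
```

View pics/c4.png

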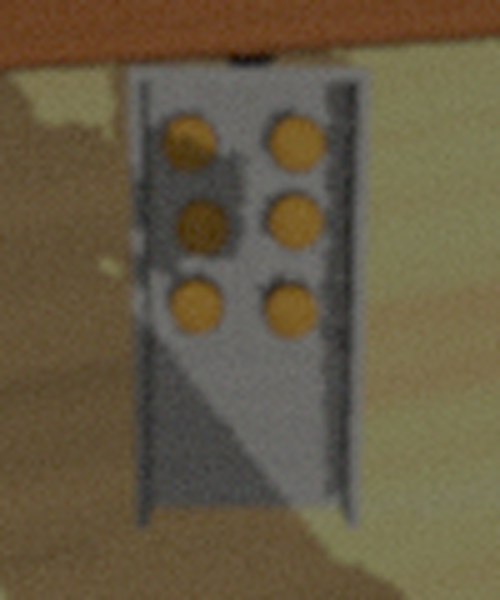

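Run:
```python
from h import *
o=load('w2')
def c(u,v,z): return w(o,280+(u+.5)/5-.5,80+(v+.5)/5-.5,z)
fit([(.05,.028),(.05,-.028),(-.06,-.028),(-.06,.028)],[c(130,67,.032),c(370,70,.032),c(357,522,.032),c(137,522,.032)])
print(r.sense()['ee_pos'])
```

```text
th -0.206 t [0.5519 0.204 ] res mm [[0.7, 0.1], [1.2, -0.6], [-1.1, -0.2], [-0.8, 0.7]]
[0.52300738 0.21454738 0.30244803]
```

```bash
python3 -m pendant '1 0.007 -0.004 -0.02 0 0 0; 1 0.007 -0.004 -0.035 0 0 0; 1 0 0 -0.04 0 0 0; 1 0 0 -0.04 0 0 0; 1 0 0 -0.04 0 0 0; 1 0 0 -0.03 0 0 0; 1 0 0 -0.02 0 0 0; 1 0 0 -0.01 0 0 0; 1 0 0 0 0 0 0; 1 0 0 0 0 0 0'
python3 - <<'E'
from h import *
snap('wrist','w3'); s=r.sense(); print(s['ee_pos'],s['ft_force'])
o=load('w3');p=s['ee_pos']
ax=np.array([np.cos(-.21),np.sin(-.21)])
t=np.array([.5517,.203])
for l in [(.05,.028),(.05,-.028),(-.06,-.028),(-.06,.028)]:
    R2=np.array([[ax[0],-ax[1]],[ax[1],ax[0]]]); q=R2@l+t; print(proj(o,[*q,.032]))
E
```

```text
time_s: 7.5
ee_pos: [0.5374, 0.198, 0.0675]
tcp_rot: [-0.0, 0.994, -0.107, 0.0]
ft_force: [-0.0, -0.4, 0.6]
grip_width: 0.0854
[0.53805627 0.19828535 0.06836812] [-0.68732586  0.38727811  0.6733956 ]
[[246.8648692  127.25361774]]
[[359.97799091 126.59523149]]
[[354.51912408 315.05427833]]
[[260.49947003 315.5250974 ]]
```

View pics/w3.png

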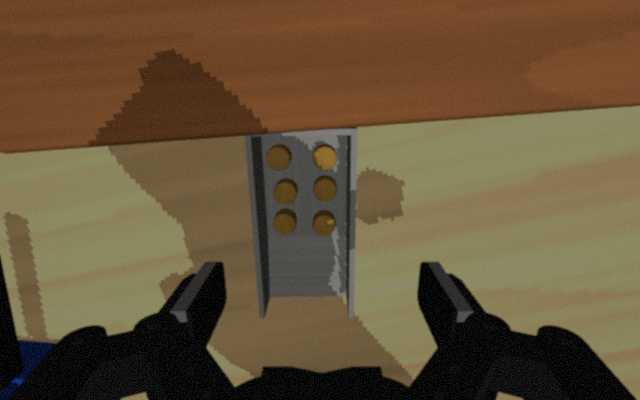

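```bash
python3 -m pendant '1 -0.001 0.008 0 0 0 0; 1 0 0 -0.02 0 0 0; 1 0 0 -0.02 0 0 0; 1 0 0 -0.01 0 0 0; 1 0 0 0 0 0 0; 1 0 0 0 0 0 0'; python3 -m pendant '-1 0 0 0 0 0 0; -1 0 0 0 0 0 0; -1 0 0 0 0 0 0; -1 0 0 0 0 0 0; -1 0 0 0 0 0 0; -1 0 0 0 0 0 0'
```

```text
time_s: 8.05
ee_pos: [0.5363, 0.2064, 0.0178]
tcp_rot: [-0.0, 0.994, -0.107, 0.0]
ft_force: [0.2, -0.0, -0.3]
grip_width: 0.0855
time_s: 8.55
ee_pos: [0.537, 0.2065, 0.0188]
tcp_rot: [-0.001, 0.994, -0.107, 0.001]
ft_force: [-0.9, -0.4, 4.9]
grip_width: 0.055
```

```bash
python3 -m pendant '-1 0 0 0.003 0 0 0; -1 -0.0049 0.001 0 0 0 0; -1 -0.0098 0.0021 0 0 0 0; -1 -0.0127 0.0027 0 0 0 0; -1 -0.0147 0.0031 0 0 0 0; -1 -0.0147 0.0031 0 0 0 0; -1 -0.0147 0.0031 0 0 0 0; -1 -0.0147 0.0031 0 0 0 0; -1 -0.0117 0.0025 0 0 0 0; -1 -0.0078 0.0017 0 0 0 0; -1 -0.004 0.0005 0 0 0 0; -1 0 0 0 0 0 0; -1 0 0 0 0 0 0'
python3 -m pendant '-1 0 -0.006 0 0 0 0; -1 -0.002 -0.012 0 0 0 0; -1 -0.003 -0.015 0 0 0 0; -1 -0.003 -0.016 0 0 0 0; -1 -0.003 -0.016 0 0 0 0; -1 -0.002 -0.014 0 0 0 0; -1 -0.001 -0.01 0 0 0 0; -1 0 -0.007 0 0 0 0; -1 0 0 0 0 0 0; -1 0 0 -0.003 0 0 0; -1 0 0 0 0 0 0'
python3 - <<'E'
from h import *
snap('wrist','w4');snap('top','t4');crop('t4',205,75,365,255,'c5',3)
E
```

```text
time_s: 9.63
ee_pos: [0.427, 0.229, 0.0203]
tcp_rot: [-0.0, 0.994, -0.107, 0.0]
ft_force: [0.1, 0.1, -2.1]
grip_width: 0.0548
time_s: 10.55
ee_pos: [0.4128, 0.1321, 0.0181]
tcp_rot: [0.0, 0.994, -0.108, 0.0]
ft_force: [-0.4, -4.9, 12.3]
grip_width: 0.0552
```

View pics/w4.png

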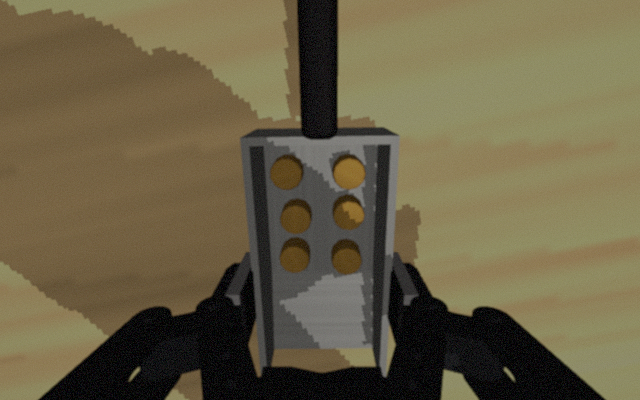

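View pics/c5.png

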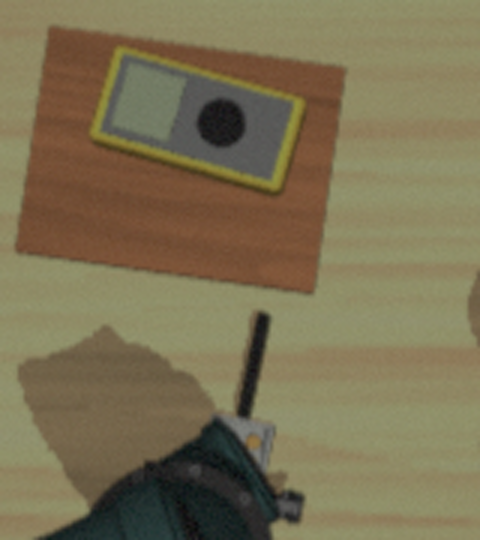

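```bash
python3 -m pendant '0.8 0 0 0.002 0 0 0; 1 0 0 0 0 0 0; 1 0 0 0 0 0 0; 1 0 0 0 0 0 0; 1 0 0 0 0 0 0; 1 0 0 0.02 0 0 0; 1 0 0 0.03 0 0 0; 1 0 0 0.03 0 0 0; 1 0.02 -0.004 0.02 0 0 0; 1 0.03 -0.007 0 0 0 0; 1 0.03 -0.007 0 0 0 0; 1 0.02 -0.004 0 0 0 0; 1 0.012 -0.002 0 0 0 0; 1 0 0 0 0 0 0; 1 0 0 0 0 0 0; 1 0 0 0 0 0 0'
python3 - <<'E'
from h import *
s=r.sense();snap('wrist','w5');print(s['ee_pos'],s['joints'].round(3),s['tcp_rot'])
o=load('w5')
print(proj(o,[*s['ee_pos'][:2],.043]))
E
```

```text
time_s: 11.98
ee_pos: [0.522, 0.1092, 0.1187]
tcp_rot: [0.0, 0.994, -0.107, -0.002]
ft_force: [0.7, 0.4, -0.8]
grip_width: 0.0851
[0.52197289 0.10923597 0.11866349] [-0.208  0.541 -0.112  2.124  0.123  0.486 -2.198] [ 4.38459546e-04  9.94279219e-01 -1.06797729e-01 -1.69941537e-03]
[[320.19202924 217.03011599]]
```

View pics/w5.png

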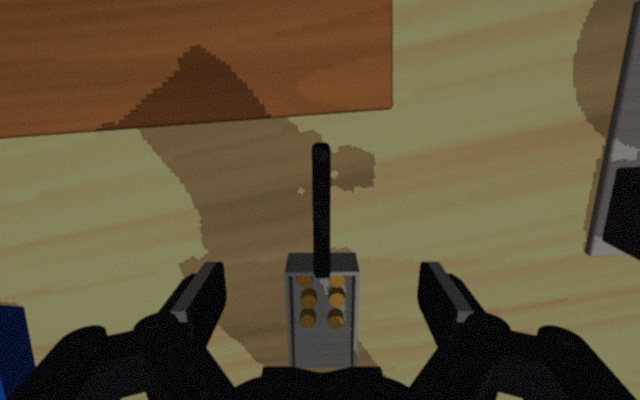

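```bash
python3 -m pendant '1 0.004 -0.001 -0.02 0 0 0; 1 0 0 -0.03 0 0 0; 1 0 0 -0.025 0 0 0; 1 0 0 -0.012 0 0 0; 1 0 0 -0.006 0 0 0; 1 0 0 0 0 0 0; -1 0 0 0 0 0 0; -1 0 0 0 0 0 0; -1 0 0 0 0 0 0; -1 0 0 0 0 0 0; -1 0 0 0 0 0 0; -1 0 0 0 0 0 0; -1 0 0 0 0 0 0; -1 0 0 0 0 0 0; -1 0 0 0 0 0 0'
python3 - <<'E'
from h import *
snap('wrist','w6');s=r.sense();print(s['joints'].round(3))
E
```

```text
time_s: 13.28
ee_pos: [0.5288, 0.1078, 0.0267]
tcp_rot: [-0.0, 0.994, -0.108, 0.0]
ft_force: [-0.4, -0.6, 4.9]
grip_width: 0.0108
[-0.234  0.705 -0.07   2.143  0.156  0.297 -2.223]
```

View pics/w6.png

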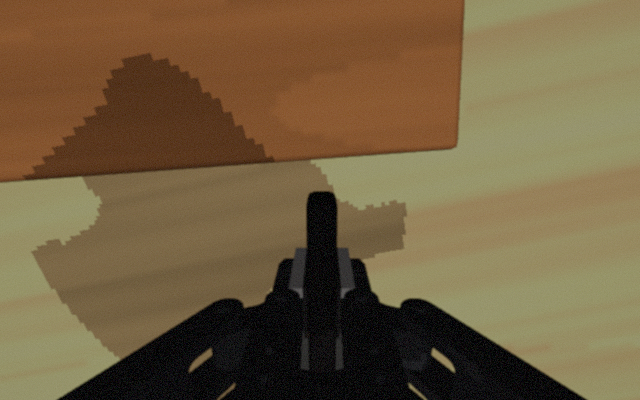

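```bash
python3 -m pendant '-1 0 0 0.005 0 0 0; -1 0 0 0.015 0 0 0; -1 0 0 0.025 0 0 0; -1 0 0 0.03 0 0 0; -1 0 0 0.03 0 0 0; -1 0 0 0.03 0 0 0; -1 0 0 0.03 0 0 0; -1 0 0 0.03 0 0 0; -1 0 0 0.03 0 0 0; -1 0 0 0.025 0 0 0; -1 0 0 0.015 0 0 0; -1 0 0 0.008 0 0 0; -1 0 0 0 0 0 0; -1 0 0 0 0 0 0'
python3 - <<'E'
from h import *
snap('wrist','w7');snap('scene','s7');s=r.sense();print(s['joints'].round(3),s['ee_pos'],s['wrist_torque'])
E
```

```text
time_s: 14.5
ee_pos: [0.5278, 0.1077, 0.2985]
tcp_rot: [0.0, 0.994, -0.107, -0.001]
ft_force: [0.3, -0.5, -2.4]
grip_width: 0.0107
[-0.162  0.297 -0.155  1.966  0.058  0.887 -2.133] [0.5272675  0.10751852 0.29752343] [-0.01636353 -0.17803807 -0.02229923]
```

View pics/s7.png

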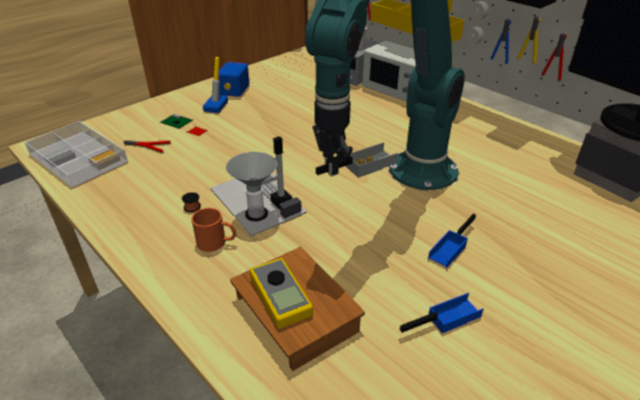

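View pics/w7.png

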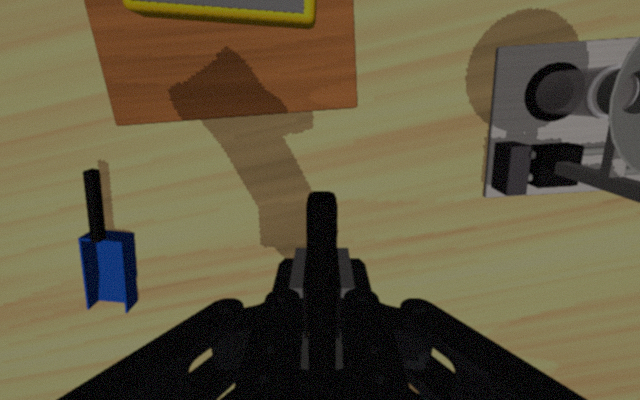

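```bash
python3 -m pendant '-1 0 0 0 0 0 0.03; -1 0.0015 -0.004 0 0 0 0.06; -1 0.0025 -0.0055 0 0 0 0.08; -1 0.0025 -0.0055 0 0 0 0.08; -1 0.0025 -0.0055 0 0 0 0.09; -1 0.0025 -0.0055 0 0 0 0.09; -1 0.0025 -0.0055 0 0 0 0.09; -1 0.0025 -0.0055 0 0 0 0.09; -1 0.0025 -0.0055 0 0 0 0.09; -1 0.0025 -0.0055 0 0 0 0.09; -1 0.0025 -0.0055 0 0 0 0.09; -1 0.0025 -0.0055 0 0 0 0.09; -1 0.0025 -0.0055 0 0 0 0.09; -1 0.0025 -0.0055 0 0 0 0.09; -1 0.0025 -0.0055 0 0 0 0.09; -1 0.0025 -0.0055 0 0 0 0.09; -1 0.0025 -0.0055 0 0 0 0.09; -1 0.0025 -0.0055 0 0 0 0.09; -1 0.0025 -0.0055 0 0 0 0.08; -1 0.0025 -0.0055 0 0 0 0.04'
python3 -m pendant '-1 0.0025 -0.0065 0 0 0 0; -1 0 0 0 0 0 0; -1 0 0 0 0 0 0'
python3 - <<'E'
from h import *
snap('scene','s8');snap('top','t8');s=r.sense();print(s['joints'].round(3),s['ee_pos'],s['wrist_torque'])
q=s['tcp_rot'];print(R.from_quat([*q[1:],q[0]]).as_matrix().round(3))
E
```

```text
time_s: 16.27
ee_pos: [0.574, 0.0046, 0.2972]
tcp_rot: [-0.002, 0.759, 0.651, -0.001]
ft_force: [0.1, 0.4, -2.3]
grip_width: 0.0111
time_s: 16.52
ee_pos: [0.5769, -0.0021, 0.2982]
tcp_rot: [-0.001, 0.761, 0.649, -0.001]
ft_force: [0.5, 0.7, -3.3]
grip_width: 0.0108
[ 0.275  0.374 -0.464  1.876  0.203  0.939 -0.438] [ 0.57699589 -0.00106656  0.29879003] [ 0.26768867 -0.02954738  0.07057735]
[[ 0.156  0.988 -0.001]
 [ 0.988 -0.156  0.   ]
 [ 0.    -0.001 -1.   ]]
```

View pics/s8.png

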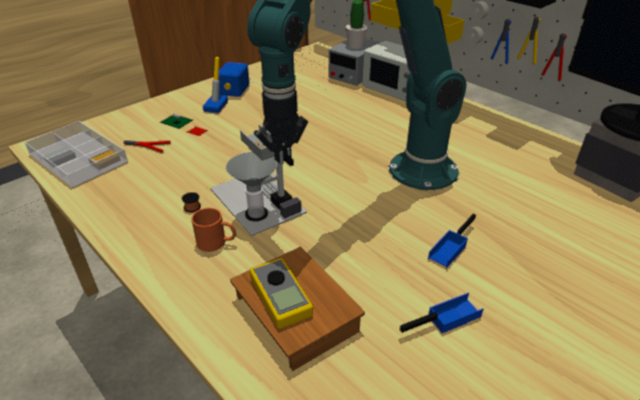

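View pics/t8.png

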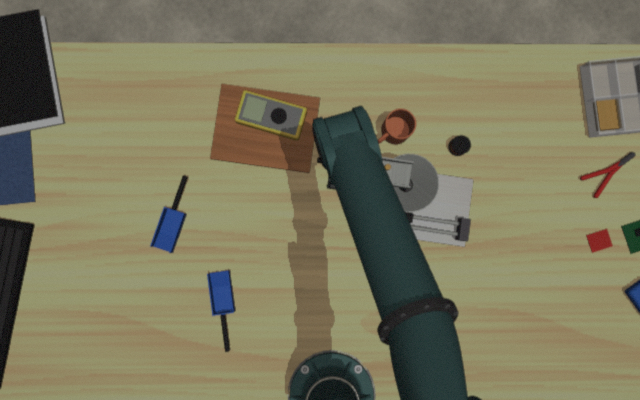

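```bash
python3 - <<'E'
from h import *
o=load('t8');print(proj(o,[.5515,-.1626,.283]))
b=np.array([.156,.988])
p=lambda t:np.array([*(b*(.1635*np.cos(t)-.0157*np.sin(t))),.1635*np.sin(t)+.0157*np.cos(t)])
for i in range(27):
    t=.05*i; print(round(t+.05,2),(p(t+.05)-p(t)).round(4))
E
crop(){ :; }; python3 -c "
from h import *
crop('t8',330,130,480,250,'c8',5)"
```

```text
[[409.35702828 175.5037071 ]]
0.05 [-0.0002 -0.001   0.0082]
0.1 [-0.0002 -0.0014  0.0081]
0.15 [-0.0003 -0.0018  0.008 ]
0.2 [-0.0003 -0.0022  0.0079]
0.25 [-0.0004 -0.0026  0.0078]
0.3 [-0.0005 -0.0029  0.0077]
0.35 [-0.0005 -0.0033  0.0075]
0.4 [-0.0006 -0.0037  0.0073]
0.45 [-0.0006 -0.004   0.0071]
0.5 [-0.0007 -0.0044  0.0069]
0.55 [-0.0007 -0.0047  0.0067]
0.6 [-0.0008 -0.005   0.0064]
0.65 [-0.0008 -0.0054  0.0062]
0.7 [-0.0009 -0.0057  0.0059]
0.75 [-0.0009 -0.0059  0.0056]
0.8 [-0.001  -0.0062  0.0053]
0.85 [-0.001  -0.0065  0.005 ]
0.9 [-0.0011 -0.0067  0.0046]
0.95 [-0.0011 -0.0069  0.0043]
1.0 [-0.0011 -0.0071  0.0039]
1.05 [-0.0012 -0.0073  0.0036]
1.1 [-0.0012 -0.0075  0.0032]
1.15 [-0.0012 -0.0076  0.0028]
1.2 [-0.0012 -0.0078  0.0024]
1.25 [-0.0012 -0.0079  0.002 ]
1.3 [-0.0013 -0.008   0.0016]
1.35 [-0.0013 -0.008   0.0012]
```

View pics/c8.png

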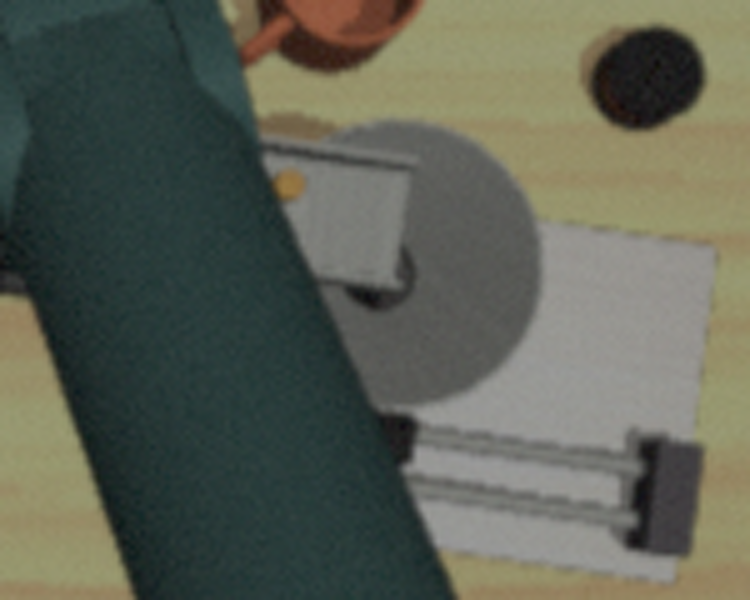

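```bash
python3 -m pendant '-1 0 0 -0.01 0 0 0; -1 0 0 -0.02 0 0 0; -1 0 0 -0.02 0 0 0; -1 0 0 -0.015 0 0 0; -1 0 0 -0.008 0 0 0; -1 0 0 0 0 0 0; -1 -0.0002 -0.001 0.0082 0.0494 -0.0078 0; -1 -0.0002 -0.0014 0.0081 0.0494 -0.0078 0; -1 -0.0003 -0.0018 0.008 0.0494 -0.0078 0; -1 -0.0003 -0.0022 0.0079 0.0494 -0.0078 0; -1 -0.0004 -0.0026 0.0078 0.0494 -0.0078 0; -1 -0.0005 -0.0029 0.0077 0.0494 -0.0078 0; -1 -0.0005 -0.0033 0.0075 0.0494 -0.0078 0; -1 -0.0006 -0.0037 0.0073 0.0494 -0.0078 0; -1 0 0 0 0 0 0'
python3 - <<'E'
from h import *
snap('scene','s9');crop('s9',180,90,360,230,'c9',4);s=r.sense();print(s['joints'].round(3),s['ee_pos'])
q=s['tcp_rot'];M=R.from_quat([*q[1:],q[0]]).as_matrix();print(M.round(3));print('lip',s['ee_pos']+M@[-.1635,0,.0157])
E
```

```text
time_s: 17.87
ee_pos: [0.5755, -0.0245, 0.2896]
tcp_rot: [-0.127, 0.747, 0.635, 0.152]
ft_force: [-0.5, -0.7, -2.3]
grip_width: 0.0112
[ 0.677  0.449 -0.698  1.912 -0.152  0.829 -0.022] [ 0.57512856 -0.02298795  0.28929296]
[[ 0.146  0.987  0.063]
 [ 0.91  -0.16   0.383]
 [ 0.388  0.002 -0.922]]
lip [ 0.55219041 -0.16576247  0.21139547]
```

View pics/c9.png

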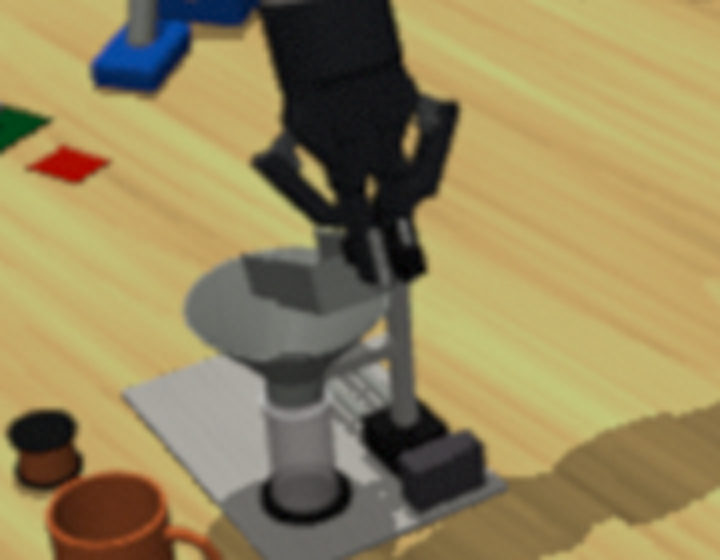

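```bash
python3 -m pendant '-1 -0.0006 -0.004 0.0071 0.0494 -0.0078 0; -1 -0.0007 -0.0044 0.0069 0.0494 -0.0078 0; -1 -0.0007 -0.0047 0.0067 0.0494 -0.0078 0; -1 -0.0008 -0.005 0.0064 0.0494 -0.0078 0; -1 -0.0008 -0.0054 0.0062 0.0494 -0.0078 0; -1 -0.0009 -0.0057 0.0059 0.0494 -0.0078 0; -1 0 0 0 0 0 0; -1 0 0 0 0 0 0'
cat > st.py <<'E'
from h import *
import sys
n=sys.argv[1]
snap('scene','s'+n);crop('s'+n,180,90,360,230,'c'+n,4);s=r.sense();print(s['joints'].round(3),s['ee_pos'])
q=s['tcp_rot'];M=R.from_quat([*q[1:],q[0]]).as_matrix();print('tilt',np.arctan2(M[2,0],-M[2,2]),'lip',s['ee_pos']+M@[-.1635,0,.0157],s['wrist_torque'],s['ft_force'])
E
python3 st.py 10
```

```text
time_s: 18.58
ee_pos: [0.5702, -0.0498, 0.3277]
tcp_rot: [-0.222, 0.714, 0.61, 0.26]
ft_force: [0.0, 0.8, -0.6]
grip_width: 0.011
[ 0.941  0.528 -0.853  1.878 -0.387  0.938  0.242] [ 0.56998544 -0.04856118  0.32808506]
tilt 0.6986455797736915 lip [ 0.55229524 -0.16228987  0.21090323] [-0.77675103  0.14174521 -0.01953106] [-0.10419696  0.71894827 -1.1842847 ]
```

View pics/c10.png

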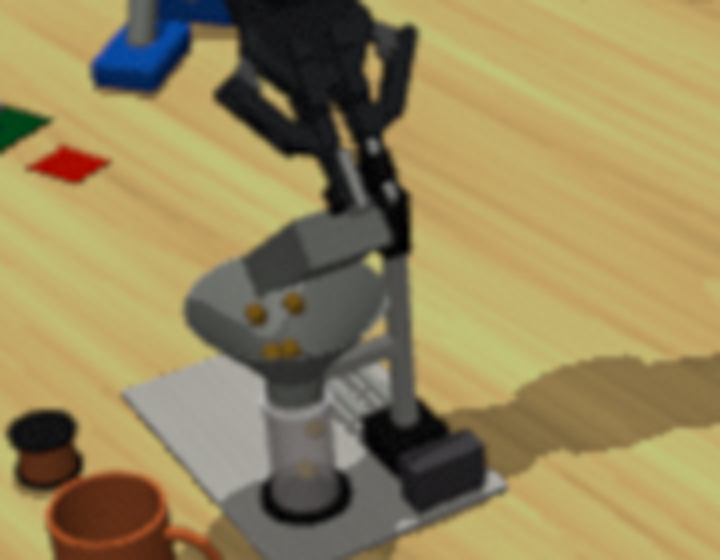

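```bash
python3 -m pendant '-1 0 0 0 0 0 0; -1 0 0 0 0 0 0; -1 0 0 0 0 0 0; -1 0 0 0 0 0 0; -1 0 0 0 0 0 0; -1 0 0 0 0 0 0'
python3 st.py 11
```

```text
time_s: 19.13
ee_pos: [0.57, -0.0495, 0.328]
tcp_rot: [-0.223, 0.714, 0.611, 0.261]
ft_force: [1.2, 1.2, -1.1]
grip_width: 0.0108
[ 0.943  0.528 -0.853  1.878 -0.388  0.939  0.244] [ 0.56994162 -0.04960187  0.3279911 ]
tilt 0.699961957594257 lip [ 0.55210367 -0.16315123  0.21065787] [-0.74276563  0.13449219  0.07019212] [ 0.0661444   0.05768345 -1.56558341]
```

View pics/c11.png

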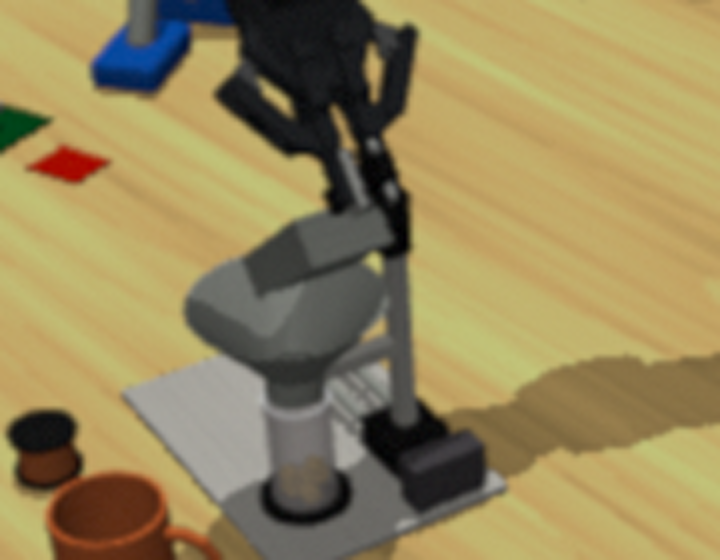

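```bash
python3 -m pendant '-1 0 0 0.01 0 0 0; -1 0 0 0.02 0 0 0; -1 0 0 0.03 0 0 0; -1 0.0017 0.0111 0.01 -0.0988 0.0156 0; -1 0.0015 0.0097 0 -0.0988 0.0156 0; -1 0.0013 0.0084 0 -0.0988 0.0156 0; -1 0.0011 0.007 -0.005 -0.0988 0.0156 0; -1 0.0009 0.0055 -0.005 -0.0988 0.0156 0; -1 0.0006 0.004 -0.005 -0.0988 0.0156 0; -1 0.0004 0.0024 -0.005 -0.0988 0.0156 0; -1 0 0 0 0 0 0; -1 0 0 0 0 0 0'
python3 st.py 12; python3 -c "
from h import *
snap('top','t12');crop('t12',330,130,480,250,'c12t',5)"
```

```text
time_s: 20.18
ee_pos: [0.5773, 0.0012, 0.3787]
tcp_rot: [-0.001, 0.759, 0.652, 0.001]
ft_force: [-0.4, 0.0, 0.1]
grip_width: 0.0107
[ 0.423  0.327 -0.651  1.773  0.217  1.115 -0.454] [ 0.57737292 -0.00155233  0.37835927]
tilt 0.0016368753195705904 lip [ 0.55197526 -0.16304144  0.36239166] [ 0.05984243 -0.00935389 -0.00070413] [-1.46995285  0.11074342 -1.1980536 ]
```

View pics/c12t.png

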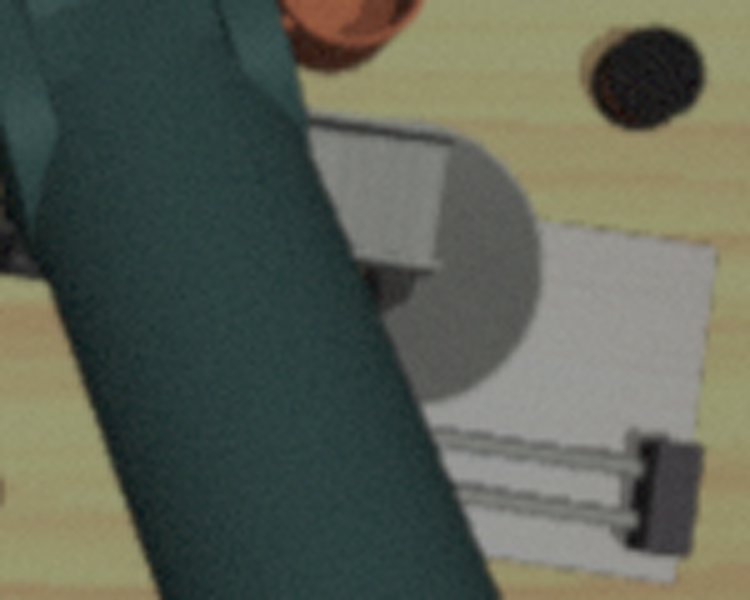

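View pics/c12.png

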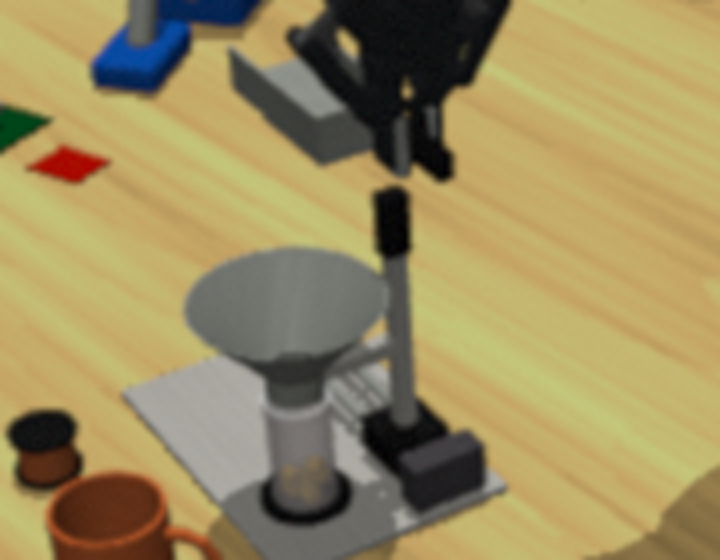

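```bash
python3 -m pendant '-1 0 0.002 0 0 0 -0.04; -1 -0.0025 0.0055 0 0 0 -0.08; -1 -0.0025 0.0055 0 0 0 -0.09; -1 -0.0025 0.0055 0 0 0 -0.09; -1 -0.0025 0.0055 0 0 0 -0.09; -1 -0.0025 0.0055 0 0 0 -0.09; -1 -0.0025 0.0055 0 0 0 -0.09; -1 -0.0025 0.0055 0 0 0 -0.09; -1 -0.0025 0.0055 0 0 0 -0.09; -1 -0.0025 0.0055 0 0 0 -0.09; -1 -0.0025 0.0055 0 0 0 -0.09; -1 -0.0025 0.0055 0 0 0 -0.09; -1 -0.0025 0.0055 0 0 0 -0.09; -1 -0.0025 0.0055 0 0 0 -0.09; -1 -0.0025 0.0055 0 0 0 -0.09; -1 -0.0025 0.0055 0 0 0 -0.09; -1 -0.0025 0.0055 0 0 0 -0.09; -1 -0.0025 0.0055 0 0 0 -0.09; -1 -0.0025 0.0055 0 0 0 -0.09; -1 -0.0025 0.0055 0 0 0 -0.074'
python3 -m pendant '-1 0 0.005 -0.02 0 0 0; -1 0 0 -0.03 0 0 0; -1 0 0 -0.04 0 0 0; -1 0 0 -0.04 0 0 0; -1 0 0 -0.04 0 0 0; -1 0 0 -0.04 0 0 0; -1 0 0 -0.04 0 0 0; -1 0 0 -0.03 0 0 0; -1 0 0 -0.02 0 0 0; -1 0 0 -0.01 0 0 0; -1 0 0 0 0 0 0; -1 0 0 0 0 0 0'
python3 - <<'E'
from h import *
s=r.sense();print(s['joints'].round(3),s['ee_pos'],s['ft_force'])
snap('scene','s13');crop('s13',260,120,420,240,'c13',5)
E
```

```text
time_s: 21.95
ee_pos: [0.5306, 0.102, 0.378]
tcp_rot: [-0.0, 0.987, -0.159, -0.0]
ft_force: [-0.5, -0.1, -1.9]
grip_width: 0.011
time_s: 22.95
ee_pos: [0.531, 0.1085, 0.0683]
tcp_rot: [-0.0, 0.988, -0.156, 0.0]
ft_force: [1.1, 0.0, -1.3]
grip_width: 0.0112
[-0.118  0.64  -0.229  2.124  0.346  0.412 -2.505] [0.53101038 0.10847618 0.06830541] [ 1.13577261  0.01153042 -1.26447267]
```

View pics/c13.png

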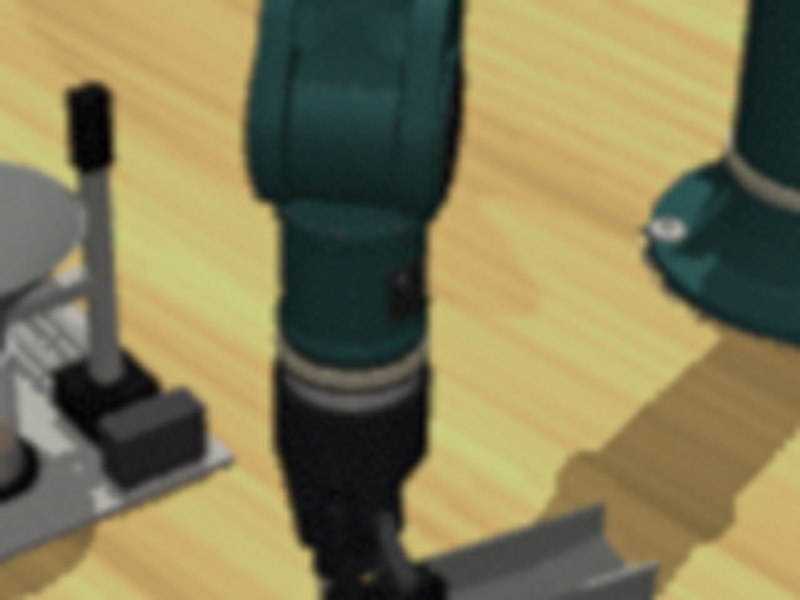

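```bash
python3 -m pendant '-1 0 0 -0.015 0 0 0; -1 0 0 -0.015 0 0 0; -1 0 0 -0.007 0 0 0; -1 0 0 -0.003 0 0 0; -1 0 0 0 0 0 0; -1 0 0 0 0 0 0'
python3 -m pendant '-1 0 0 -0.001 0 0 0; -1 0 0 -0.0005 0 0 0; -1 0 0 0 0 0 0'
```

```text
time_s: 23.5
ee_pos: [0.5307, 0.11, 0.0289]
tcp_rot: [-0.0, 0.988, -0.154, 0.001]
ft_force: [0.1, -0.1, -0.4]
grip_width: 0.011
time_s: 23.75
ee_pos: [0.5305, 0.11, 0.027]
tcp_rot: [-0.0, 0.988, -0.154, 0.001]
ft_force: [-0.9, -0.4, -0.8]
grip_width: 0.0108
```

```bash
python3 -m pendant '-1 0 0 -0.001 0 0 0; -1 0 0 0 0 0 0; -1 0 0 0 0 0 0'
python3 -m pendant '0.2 0 0 0 0 0 0; 1 0 0 0 0 0 0; 1 0 0 0 0 0 0; 1 0 0 0 0 0 0; 1 0 0 0 0 0 0; 1 0 0 0 0 0 0; 1 0 0 0 0 0 0; 1 0 0 0.015 0 0 0; 1 0 0 0.025 0 0 0; 1 0 0 0.035 0 0 0; 1 0 0 0.035 0 0 0; 1 0 0 0.035 0 0 0; 1 0 0 0.035 0 0 0; 1 0 0 0.035 0 0 0; 1 0 0 0.02 0 0 0; 1 0 0 0 0 0 0; 1 0 0 0 0 0 0'
python3 - <<'E'
from h import *
snap('scene','s14');snap('wrist','w14');crop('s14',180,90,420,230,'c14',3)
o=load('w14');p=r.sense()['ee_pos']
E
```

```text
time_s: 24.0
ee_pos: [0.5308, 0.11, 0.0265]
tcp_rot: [-0.0, 0.988, -0.154, 0.001]
ft_force: [0.1, -0.5, 7.1]
grip_width: 0.0108
time_s: 25.42
ee_pos: [0.5304, 0.1099, 0.2616]
tcp_rot: [-0.0, 0.988, -0.154, 0.001]
ft_force: [-0.7, 0.8, -0.5]
grip_width: 0.0854
```

View pics/s14.png

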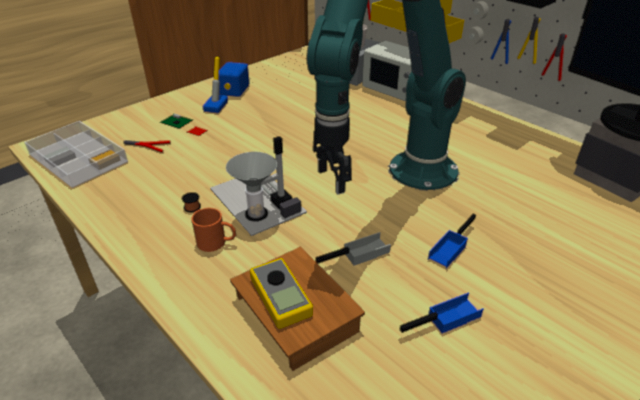

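View pics/w14.png

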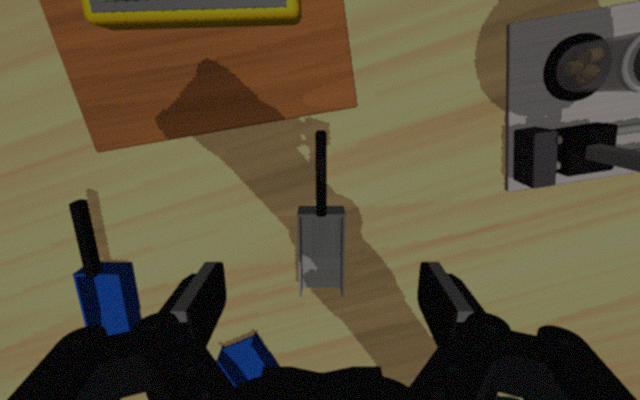

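Run:
```python
from h import *
o=load('w14')
for p in [(303,215),(342,212),(321,240),(321,265),(321,140),(321,180),(321,205),(310,230),(335,230)]: print(p,w(o,*p).round(4))
crop('w14',520,20,640,120,'c15',6)
snap('top','t14');crop('t14',355,155,505,255,'c16',5)
```

```text
(303, 215) [0.4839 0.1455 0.0324]
(342, 212) [0.4711 0.102  0.0252]
(321, 240) [0.4356 0.1392 0.0047]
(321, 265) [0.4024 0.1498 0.0061]
(321, 140) [0.5608 0.0991 0.0444]
(321, 180) [0.5198 0.1122 0.0434]
(321, 205) [0.4927 0.1209 0.0436]
(310, 230) [0.4525 0.1484 0.0035]
(335, 230) [0.4432 0.1182 0.0044]
```

View pics/c15.png

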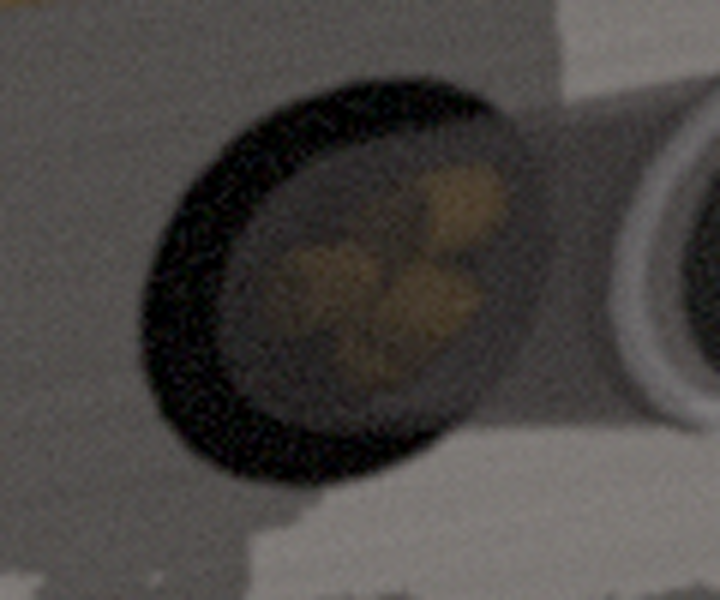

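View pics/c16.png

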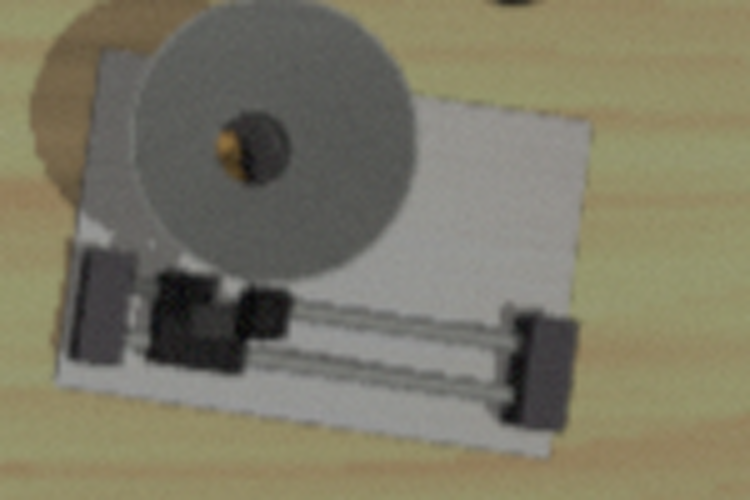

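View pics/t14.png

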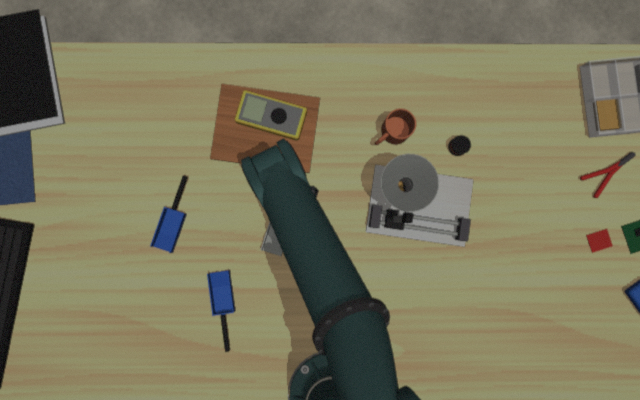

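Run:
```python
from h import *
o=load('t14')
for u,v in [(400,184),(401,184),(401,185),(402,184),(404,184),(408,184)]: print(w(o,u,v).round(3))
snap('scene','s15');crop('s15',225,140,305,235,'c17',6)
```

```text
[ 0.555 -0.184  0.039]
[ 0.554 -0.186  0.043]
[ 0.552 -0.186  0.041]
[ 0.555 -0.189  0.039]
[ 0.557 -0.199  0.014]
[ 0.554 -0.203  0.05 ]
```

View pics/c17.png

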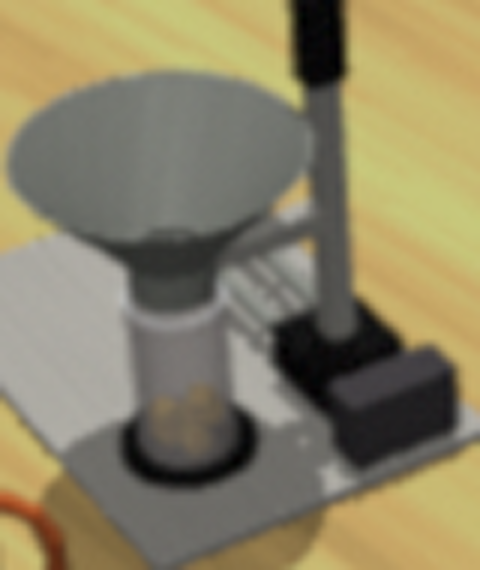

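All spacers lie at the bottom of the jar, the scoop is empty and level, and the funnel is home, so I'm handing the job in.

```bash
python3 -c "
from rig import r
print(r.job_done()); print(r.sense()['time_s'])"
```

```text
the job is handed in; nothing more can be done
None
the job is handed in; nothing more can be done
```

The job is done and handed in at about 26 s of the 69 s allowed.

**What I did**
- I slid the funnel carriage home until it stopped moving against the end stop, with about 12 N of push force.
- I gripped the scoop by its pan, pulled it out from under the shelf, set it on the open bench and let go.
- I took it again by the handle, tilted it about 40° over the funnel, then set it back on the bench and released it.

**What the last checks showed**
- **Spacers:** in one picture during the pour I counted six out of the scoop, four in the funnel and two in the jar. Afterwards the funnel was clear and the pile lay on the jar floor, with its top at about 0.04 m. The pile overlaps in the last pictures, so I could not count six separate spacers there. No stray spacers were visible on the bench.
- **Scoop:** it is empty. Depth readings along the handle top were 43–44 mm, which matches a level scoop.
- **Funnel:** after the push I measured it at 60 mm along the stand, which is home. In the final top view it looked to be in the same place.
- **Other objects:** the multimeter, spool and mug looked undisturbed.
- **Disagreements and forces:** no check disagreed. The highest wrist force I read at the end of a move was about 12 N.

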